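# Close the plaster mould on its three-ball seats

### The job

Close the empty plaster mould so that it dries true: lift the loose T-shaped cover by its wooden grip and set it on the mould base so that its three ball feet sit fully home, the nose foot in the cone, one rear foot in the groove and the other on the flat pad. The cone sits off-centre in its disc and may point any way, so look or feel for it, and be gentle, because hard pressing or dropping chips the plaster (keep below 25 N). Let go of the cover and leave everything else on the bench as it is.

Things in the scene. Friction and masses are not known exactly. Their poses are not given: they have to be found in the camera images.
- base: Lower half of the mould, fixed: plaster slab 190 x 170 x 30 mm (x, y, z), with a low plaster dome 10 mm high in its middle and three steel seats on its top. Origin: centre of its underside. Its +x points to the cone end. With the cover fully home, the three ball centres are 42.3 mm above the base's origin, the cover's origin is 34.3 mm above it, and the cover is level
- cone_pivot (a point): Centre of the steel cone disc (60 mm across, top 8 mm above the slab), at (62, 0, 38) mm in the base's frame, on the disc's flat top. The cone is NOT here: the disc is an eccentric, clamped stiff at an angle that differs each time, and the conical hole (mouth 14 mm across, 45 degree walls, 5 mm deep) has its centre 12 mm from this point in an unknown direction. A ball on the disc's flat top stands 3.7 mm higher than in the cone
- groove_mid (a point): Middle of the V groove, at its mouth, at (-50, 52, 38) mm in the base's frame. The groove is 58 mm long, 14 mm wide at the mouth with 45 degree walls, and its line runs level through cone_pivot; a ball in it also sits 3.7 mm lower than on its shoulders. With the nose foot in the cone, the cover turns a little (up to 0.1 rad) against the base for its groove foot to stay on the groove's line
- pad_mid (a point): Centre of the top of the flat steel pad (disc 52 mm across, 4.3 mm high), at (-50, -52, 34.3) mm in the base's frame
- cover: Upper half of the mould, loose, about 0.5 kg (0.4 to 0.6): T-shaped plaster plate 18 mm thick on three steel ball feet of 16 mm diameter. Cross bar 60 x 150 mm centred at x = -50 mm, nose 60 mm wide reaching to x = +87 mm. Origin: level with the bottoms of the feet, plate from 16 to 34 mm above it, feet at (62, 0), (-50, 52) and (-50, -52) mm. It starts standing on its feet on the bench. Its +x points along the nose; fully home its axes are within 0.1 rad of the base's
- grip (a point): Middle of the wooden grip on the cover, 58 mm above the cover's origin and on its z axis. The grip is an upright batten 18 mm thick along the cover's x and 80 mm long along its y, rising from 34 to 76 mm above the origin: pinch it across its thickness from above
- foot_nose (a point): Centre of the nose ball foot, at (62, 0, 8) mm in the cover's frame
- foot_groove (a point): Centre of the rear ball foot that goes in the groove, at (-50, 52, 8) mm in the cover's frame
- foot_flat (a point): Centre of the rear ball foot that goes on the flat pad, at (-50, -52, 8) mm in the cover's frame
- scraper: Bystander: wooden-handled spatula lying on the bench between the two mould halves, along x
- cup: Bystander: white ceramic cup, 72 mm across, 75 mm high, origin under its centre
- key_block: Bystander: small stepped plaster block 70 x 50 x 34 mm, origin under its centre
- jar: Bystander: white plastic jar 68 mm across, 100 mm high, origin under its centre
- rib: Bystander: flat wooden potter's rib 100 x 55 x 6 mm
- brush: Bystander: brush lying on the bench
- sprig: Bystander: round plaster sprig mould 64 mm across, 26 mm high
There are look-alikes about, which are no part of the job. Leave any blue or yellow look-alike of the cover alone.

How it is judged:
On the way:
1. the cover is lifted clear of the bench (height (world z) of cover above 0.05 m), for 0.2 s.
At the end, for the whole second after the job is handed in: All three ball centres 40.8 to 43.6 mm above the base's origin (home: 42.3); nose foot within 16 mm of the cone disc's centre, groove foot within 22 mm of the groove's middle, flat foot within 26 mm of the pad's centre; the cover released and at rest (z of foot_nose in the frame of base between 0.0408 and 0.0436 m and z of foot_groove in the frame of base between 0.0408 and 0.0436 m and z of foot_flat in the frame of base between 0.0408 and 0.0436 m and horizontal distance between foot_nose and cone_pivot below 0.016 m and horizontal distance between foot_groove and groove_mid below 0.022 m and horizontal distance between foot_flat and pad_mid below 0.026 m and linear speed of cover below 0.01 m/s and angular speed of cover below 0.05 rad/s); the robot touches nothing.
It fails at once if the cover is pressed on or dropped onto the base with more than 25 N (contact force between cover and base above 25 N).
It fails at once if the robot pushes on the base with more than 25 N (contact force between any of the fingers, the arm and base above 25 N).
It fails at once if a bystander is moved more than 20 mm (distance of any of scraper, cup, key_block, jar, rib, brush, sprig from where it was at the start of the episode above 0.02 m).
It also fails if it takes over 67 s, if anything falls off the work surface, if the arm or the gripper's body presses on something with over 40 N, if the wrist force passes 120 N, or if a joint passes its speed limit or range.

### The arm

A 6-joint arm with a two-finger parallel gripper is mounted at the origin on the work surface. World frame = base frame: x ahead of the robot, y to its left, z up, the work surface at z = 0. Lengths are in m, angles in rad, forces in N, time in s.
With the tool pointing down it reaches from about 0.275 to 0.725 m from the base axis. Payload 5.6 kg.
Tool frame: the origin (TCP) lies midway between the tips of the shut fingers; the grasp point (between the pads) lies 19 mm behind it; z points along the fingers, y is the line along which they close (so a half turn about z gives the same grasp; the last joint's range is limited). The gripper opens to 85 mm and grips with 20 to 120 N. Pads are 22 mm wide; open, the fingers measure 114 mm over their backs; the gripper's body (76 mm by 85 mm) begins 54 mm behind the grasp point. The pads swing forward as they close: fully open they stand 13 mm farther back than shut.
Start: joints at [0.285, 0.255, 0.108, 0, -1.424, -0.285], TCP at [0.55, 0, 0.231] pointing down, gripper open.
Joint ranges: [-2.95, 2.95], [-1.21, 1.97], [-1.09, 1.5], [-2.87, 1.71], [-2.94, -0.07], [-3.05, 3.05]. Speed limits (rad/s): [2.57, 2.57, 3.14, 3.14, 3.14, 3.14].

### API

Orientations are given as a unit quaternion [w, x, y, z].
In Python, from station import telemetry, eyes, env gives the robot as it stands.
- The arm moves only by the tool drive_tool, never from a script. Its argument "motion" is a list of rows, each an object with "linear": the shift along the tool's x, y, z in mm, a list of three; "spin": the turn about the tool's z in degrees. In form: [{"linear": [x, y, z], "spin": spin}, ...]. A call has 1 to 5 rows; each row shifts and turns the commanded pose from where the row before left it, along the tool's axes as they then stand; what a row does not reach is not made up. A row lasts 1/12 s, in which the tool goes at most 41.7 mm and 7.16 degrees, less where a joint would pass 70% of its speed; a pose out of reach is approached as far as the arm can. A call is refused whole if a number of a shift passes 41.7 or a number of a turn 7.16, either way. A call with a gripper value outside its range is refused whole. "grip" is the closure, from 0 (fully open) to 1 (shut), set as the call begins (left out, the last holds). The fingers move at their own pace and stop on an object; the grip force is fixed at half the most. Time passes only in rows, so rows that do not move let the fingers close. It gives the time, the measured TCP pose, the force, the opening and the grip force at its end, in the units of the state.
- telemetry.get_state(): the state, without advancing time (a new reading comes with each control period).
- eyes.grab_frame(name): name is "scene" or "side" or "wrist"; returns a dict with "image" (384x512x3 uint8, blue, green, red), "range_z" (384x512 float32, m along the optical axis (not along the pixel's ray), 0 where there is no reading), "fx", "fy", "cx", "cy" (pixels), "position" and "orientation" of the camera in the world; the wrist camera has in their place "T_tool_cam" (4x4, takes a point from camera to tool coordinates, whose origin is the TCP and whose axes are the flange's). Camera axes: x right, y down, z forward; pixel columns grow to the right and rows downward; lengths in m; the calibration is good to about 2 mm. A picture is of the moment at which its call begins: read the wrist's pose just before it.
- env.close_job(): hands the job in; it is judged then, once.
The state is a dict: "time_s": time; "joint_pos": joint angles; "dq": joint speeds; "tau": joint torques, N m; "ee_pos": TCP position; "tcp_rot": TCP orientation; "ft_force": force on the tool from outside, world axes, zero at the start; "ft_torque": the same for the moment, N m; "grip_width": finger opening in m; "gripper_force": force on a finger pad.
Only numpy, scipy, OpenCV 4.12 (cv2) and the standard library are available. Lean on these libraries where they do the work, as an engineer would, in place of code of your own. Each camera call takes 0.05 s, during which the arm holds its last target. There are 200 camera calls.

## Working session

There is one attempt and no reset: what is moved stays moved. The work goes in short steps, Python scripts to look and compute and a tool call to move; the robot and the scene stay as the last step left them, time stands still between calls to the robot, and variables do not carry over. Pictures are saved under pics/ and viewed, at most 10 in all, crops included, and the job is handed in when it is done.

Besides the shell and the picture viewer there is one more tool, called after "Call:" as name(argument=value, ...), one argument or row to a line, values as JSON. drive_tool: Moves the arm, as the interface text tells. Its arguments: {"type":"object","properties":{"motion":{"type":"array"},"grip":{"type":"number"}},"required":["motion"]}

```bash
mkdir -p pics; cat > h.py <<'E'
import numpy as np, cv2
from scipy.spatial.transform import Rotation as R
from station import telemetry, eyes, env
def rot(q): return R.from_quat([q[1],q[2],q[3],q[0]]).as_matrix()
def grab(n):
    s=telemetry.get_state(); f=eyes.grab_frame(n)
    if n=="wrist":
        T=np.eye(4);T[:3,:3]=rot(s["tcp_rot"]);T[:3,3]=s["ee_pos"];T=T@np.array(f["T_tool_cam"])
    else:
        T=np.eye(4);T[:3,:3]=rot(f["orientation"]);T[:3,3]=f["position"]
    z=f["range_z"];v,u=np.indices(z.shape)
    P=np.stack([(u-f["cx"])/f["fx"]*z,(v-f["cy"])/f["fy"]*z,z],-1)@T[:3,:3].T+T[:3,3]
    P[z==0]=np.nan
    return f,P,T,s
E
python3 - <<'E'
from h import *
for n in ["scene","side","wrist"]:
    f,P,T,s=grab(n); cv2.imwrite(f"pics/{n}0.png",f["image"]); np.savez(f"{n}0.npz",P=P,im=f["image"],T=T,K=[f["fx"],f["fy"],f["cx"],f["cy"]])
    print(n,T.round(3).tolist(),f["fx"])
print(s)
a=cv2.imread("pics/scene0.png");cv2.imwrite("pics/s0.png",cv2.resize(a,(800,600)))
E
```

```text
scene [[-0.869, 0.266, -0.418, 1.04], [0.495, 0.481, -0.724, 0.932], [0.009, -0.836, -0.549, 0.801], [0.0, 0.0, 0.0, 1.0]] 475.4074238690933
side [[-0.977, -0.091, 0.195, 0.239], [-0.214, 0.516, -0.829, 1.101], [-0.025, -0.852, -0.524, 0.753], [0.0, 0.0, 0.0, 1.0]] 453.5223015771115
wrist [[-1.0, -0.0, -0.001, 0.55], [-0.0, 0.961, 0.275, -0.072], [0.001, 0.275, -0.961, 0.373], [0.0, 0.0, 0.0, 1.0]] 306.5537407648765
{'time_s': 0.1, 'joint_pos': array([ 2.84568764e-01,  2.55677133e-01,  1.07120811e-01, -4.05152372e-04,
       -1.42393455e+00, -2.84602532e-01]), 'dq': array([ 0.00140799, -0.00135094,  0.00292552,  0.0017834 , -0.00087963,
       -0.00103597]), 'tau': array([-2.13976258e-03, -3.87604666e+01,  2.38473254e+01,  5.37796766e+00,
       -3.79605262e-03, -3.77010252e-06]), 'ee_pos': array([5.49541577e-01, 2.64761891e-05, 2.30489295e-01]), 'tcp_rot': array([-6.47014888e-04, -7.07073492e-01,  7.07139533e-01,  5.82570960e-04]), 'ft_force': array([0.0109427 , 0.60055789, 0.72795021]), 'ft_torque': array([-0.02500828, -0.04239715,  0.04101341]), 'gripper_force': 0.0, 'grip_width': 0.08548706391130992}
```

View pics/s0.png

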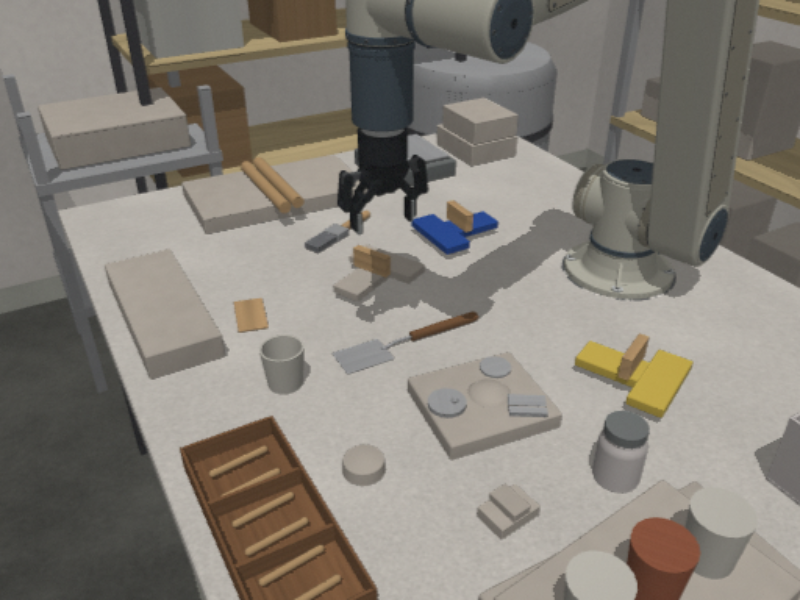

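The scene shows the plaster cover with its wooden grip at (370,265), the base at (480,400) with its cone disc at (447,402) and the hole at about (455,400). The blue and yellow look-alikes are at (455,230) and (635,370).

```bash
python3 - <<'E'
from h import *
d=np.load("scene0.npz");P=d["P"]
k=512/800
for nm,u,v in [("grip",371,256),("plate",357,285),("platefar",405,265),("cone disc",447,402),("hole",455,400),("pad",495,366),("groove",528,404),("dome",488,390),("rib",250,315),("cup",283,345),("jar",625,420),("scrtip",362,355),("scrend",475,316)]:
    print(nm,P[int(v*k),int(u*k)].round(4))
d=np.load("side0.npz");
a=cv2.resize(d["im"],(800,600)); 
w=np.load("wrist0.npz")
cv2.imwrite("pics/sw.png",np.vstack([np.hstack([cv2.resize(d["im"],(400,300)),cv2.resize(w["im"],(400,300))]),cv2.resize(d["im"][150:300,150:350],(400,300),interpolation=cv2.INTER_CUBIC)@np.eye(3) if 0 else np.zeros((0,800,3),np.uint8)]))
# segment base top & cover by height
for nm,(x0,x1,y0,y1) in dict(base=(.35,.75,.12,.5)).items():
  for q in ["scene","side"]:
    Q=np.load(q+"0.npz")["P"].reshape(-1,3)
    m=(Q[:,0]>x0)&(Q[:,0]<x1)&(Q[:,1]>y0)&(Q[:,1]<y1)&(abs(Q[:,2]-.03)<.0035)
    print(nm,q,m.sum(),cv2.minAreaRect(Q[m][:,:2].astype(np.float32)*1000))
E
```

```text
grip [ 0.4809 -0.1904  0.0732]
plate [ 0.5265 -0.1625  0.0342]
platefar [ 0.4068 -0.1854  0.0332]
cone disc [0.5546 0.2101 0.0362]
hole [0.5432 0.2143 0.0377]
pad [0.4395 0.1715 0.0351]
groove [0.4478 0.2712 0.0343]
dome [0.4856 0.2196 0.0398]
rib [ 0.7269 -0.2074  0.0049]
cup [ 0.7303 -0.0207  0.0597]
jar [0.4006 0.4207 0.1012]
scrtip [0.6001 0.0033 0.0041]
scrend [0.3685 0.0127 0.0146]
base scene 2714 ((554.5098266601562, 286.60589599609375), (321.96282958984375, 363.4241638183594), 84.34198760986328)
base side 2360 ((549.4277954101562, 299.13604736328125), (341.17529296875, 351.1095275878906), 3.6006832122802734)
```

View pics/sw.png

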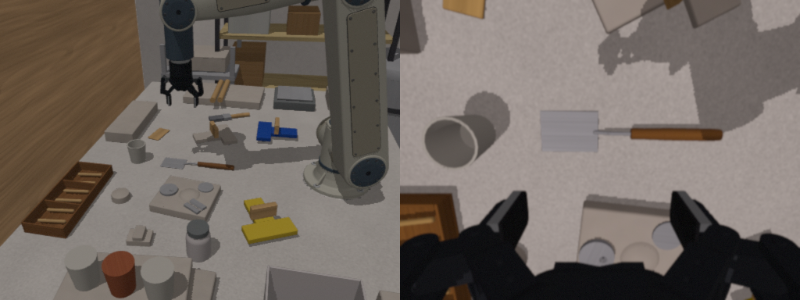

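Call:
drive_tool(
  motion=[
    {"linear":[-38,12,-10],"spin":0},
    {"linear":[-38,12,-10],"spin":0},
    {"linear":[-38,12,-10],"spin":0},
    {"linear":[-38,12,-10],"spin":0},
    {"linear":[-28,12,-10],"spin":0},
  ],
)

```text
time_s: 0.57
ee_pos: [0.4889, 0.1823, 0.2813]
tcp_rot: [0.0, 0.707, -0.707, -0.0]
ft_force: [0.8, -0.8, -0.3]
grip_width: 0.0853
gripper_force: 0.0
```

Call:
drive_tool(
  motion=[
    {"linear":[0,0,0],"spin":0},
    {"linear":[0,0,0],"spin":0},
    {"linear":[0,0,0],"spin":0},
  ],
)

```text
time_s: 0.82
ee_pos: [0.4898, 0.1799, 0.2808]
tcp_rot: [0.0, 0.707, -0.707, -0.0]
ft_force: [-0.2, -0.4, 0.1]
grip_width: 0.0856
gripper_force: 0.0
```

```bash
python3 - <<'E'
from h import *
f,P,T,s=grab("wrist");np.savez("wb.npz",P=P,im=f["image"],T=T,K=[f["fx"],f["fy"],f["cx"],f["cy"]])
print(s["ee_pos"],s["tcp_rot"],T.round(3).tolist(),s["ft_force"])
cv2.imwrite("pics/wb.png",cv2.resize(f["image"],(800,600),interpolation=cv2.INTER_CUBIC))
E
```

```text
[0.48977336 0.17991261 0.2808409 ] [ 4.39821030e-04  7.07294901e-01 -7.06918465e-01 -1.20562178e-04] [[-1.0, -0.001, -0.001, 0.49], [-0.001, 0.962, 0.275, 0.108], [0.0, 0.275, -0.962, 0.423], [0.0, 0.0, 0.0, 1.0]] [-0.24152865 -0.40860536  0.1064052 ]
```

View pics/wb.png

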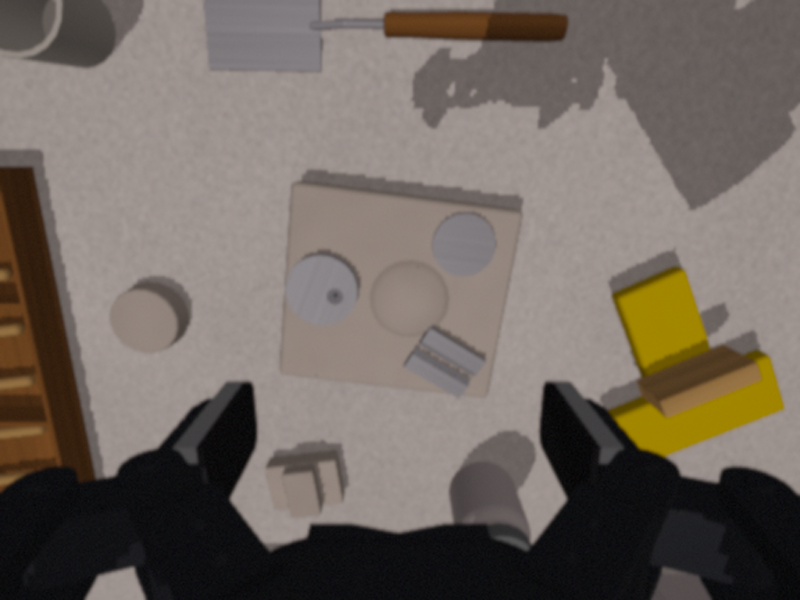

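The base is seen from above: slab corners (293,183), (521,210), (487,396), (281,373), disc centre (322,289), hole (335,296), pad (464,244) and groove (445,361). I enlarge the base to read these more closely.

```bash
python3 - <<'E'
from h import *
d=np.load("wb.npz");im=d["im"]
# crop cols 170-345, rows 110-260 -> x4.5
c=im[110:260,172:344]; c=cv2.resize(c,None,fx=4,fy=4,interpolation=cv2.INTER_CUBIC);cv2.imwrite("pics/wbc.png",cv2.convertScaleAbs(c,alpha=1.3))
T=d["T"];fx,fy,cx,cy=d["K"]
def ray(u,v,z):
    r=T[:3,:3]@np.array([(u-cx)/fx,(v-cy)/fy,1]);t=(z-T[2,3])/r[2];return (T[:3,3]+t*r)[:2]
k=512/800
for n,u,v,z in [("disc",322,289,.038),("hole",335,296,.036),("pad",464,244,.0343),("groove",445,361,.038),("c1",293,183,.03),("c2",521,210,.03),("c3",487,396,.03),("c4",281,373,.03)]: print(n,ray(u*k,v*k,z).round(4), d["P"][int(v*k),int(u*k)].round(4))
E
```

```text
disc [0.5528 0.2063] [0.5527 0.2049 0.0384]
hole [0.5424 0.2128] [0.5436 0.2135 0.0313]
pad [0.4359 0.1692] [0.4369 0.1692 0.0331]
groove [0.4489 0.2705] [0.449  0.2741 0.0293]
c1 [0.5735 0.1212] [0.5744 0.1211 0.0286]
c2 [0.3902 0.1422] [ 0.3829  0.1444 -0.0013]
c3 [0.409 0.308] [ 0.4038  0.3227 -0.0006]
c4 [0.5939 0.2856] [ 6.03e-01  2.98e-01 -1.00e-04]
```

View pics/wbc.png

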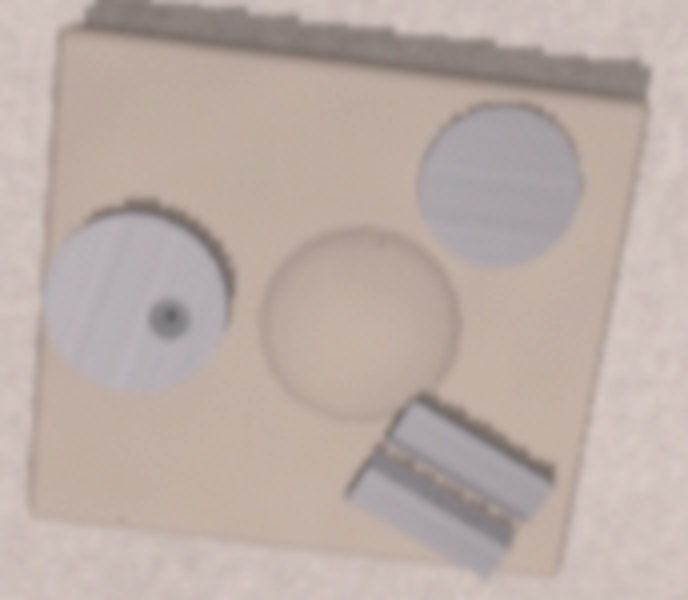

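Call:
drive_tool(
  motion=[
    {"linear":[40,0,0],"spin":0},
    {"linear":[40,0,0],"spin":0},
    {"linear":[40,0,0],"spin":0},
    {"linear":[40,0,0],"spin":0},
    {"linear":[40,0,0],"spin":0},
  ],
)

```text
time_s: 1.28
ee_pos: [0.4893, -0.023, 0.2809]
tcp_rot: [-0.0, -0.707, 0.708, 0.0]
ft_force: [1.5, -0.4, -0.1]
grip_width: 0.0855
gripper_force: 0.0
```

Call:
drive_tool(
  motion=[
    {"linear":[40,0,0],"spin":0},
    {"linear":[40,0,0],"spin":0},
    {"linear":[40,0,0],"spin":0},
    {"linear":[30,0,0],"spin":0},
    {"linear":[0,0,0],"spin":0},
  ],
)

```text
time_s: 1.7
ee_pos: [0.4887, -0.1757, 0.2803]
tcp_rot: [-0.001, -0.705, 0.71, 0.0]
ft_force: [-0.6, 0.7, -0.8]
grip_width: 0.0855
gripper_force: 0.0
```

Call:
drive_tool(
  motion=[
    {"linear":[0,0,0],"spin":0},
    {"linear":[0,0,0],"spin":0},
  ],
)

```text
time_s: 1.87
ee_pos: [0.4895, -0.1707, 0.2808]
tcp_rot: [-0.0, -0.706, 0.708, 0.0]
ft_force: [-0.2, 0.0, 0.2]
grip_width: 0.0852
gripper_force: 0.0
```

```bash
python3 - <<'E'
from h import *
f,P,T,s=grab("wrist");np.savez("wc.npz",P=P,im=f["image"],T=T,K=[f["fx"],f["fy"],f["cx"],f["cy"]])
print(s["ee_pos"],s["tcp_rot"],s["ft_force"])
cv2.imwrite("pics/wc.png",cv2.resize(f["image"],(800,600),interpolation=cv2.INTER_CUBIC))
E
```

```text
[ 0.48949101 -0.1707257   0.28075431] [-2.42821842e-04 -7.06349094e-01  7.07863454e-01  4.79266439e-04] [-0.20826277  0.02362657  0.16256424]
```

View pics/wc.png

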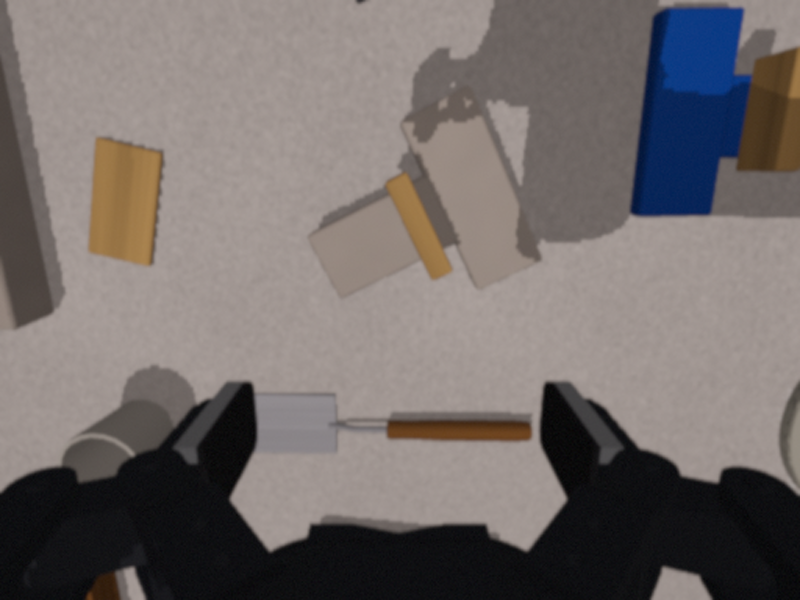

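The cover lies with its nose pointing left and down in the picture. Nose corners are (309,236) and (342,297), bar corners (402,122), (540,260) and (480,289), and the grip top is (387,180), (405,172), (451,270), (432,279).

```bash
cat > est.py <<'E'
from h import *
from scipy.optimize import least_squares
k=512/800
def mk(fn):
    d=np.load(fn);T=d["T"];fx,fy,cx,cy=d["K"]
    def ray(u,v,z):
        r=T[:3,:3]@np.array([(u-cx)/fx,(v-cy)/fy,1]);t=(z-T[2,3])/r[2];return (T[:3,3]+t*r)[:2]
    return ray
def fit(model,meas):
    model=np.array(model);meas=np.array(meas)
    def g(p):
        c,s=np.cos(p[2]),np.sin(p[2]);return model@np.array([[c,s],[-s,c]])+p[:2]
    best=min((least_squares(lambda p:(g(p)-meas).ravel(),[*meas.mean(0),a]) for a in (0,2,4)),key=lambda r:r.cost)
    return best.x,((g(best.x)-meas)*1000).round(1).tolist()
rc=mk("wc.npz")
px=[(402,122,.034),(540,260,.034),(480,289,.034),(309,236,.034),(342,297,.034),(387,180,.076),(405,172,.076),(451,270,.076),(432,279,.076)]
mo=[(-.02,-.075),(-.08,.075),(-.02,.075),(.087,-.03),(.087,.03),(.009,-.04),(-.009,-.04),(-.009,.04),(.009,.04)]
cov,res=fit(mo,[rc(u*k,v*k,z) for u,v,z in px])
rb=mk("wb.npz")
c=lambda u,v,z:rb(u/4+172,v/4+110,z)
mb=[(.095,-.085),(-.095,-.085),(-.095,.085),(.095,.085),(.062,0),(-.05,-.052)]
base,resb=fit(mb,[rb(293*k,183*k,.03),rb(521*k,210*k,.03),rb(487*k,396*k,.03),rb(281*k,373*k,.03),c(137,300,.038),c(500,184,.0343)])
Rb=lambda a:np.array([[np.cos(a),-np.sin(a)],[np.sin(a),np.cos(a)]])
W=lambda p:Rb(base[2])@np.array(p)+base[:2]
piv=W((.062,0));gm=W((-.05,.052));hole=c(170,318,.036)
h=hole-piv;hr=piv+.012*h/np.linalg.norm(h)
n=(gm-piv)/np.linalg.norm(gm-piv);n=np.array([-n[1],n[0]])
def off(a): return n@(hr+Rb(a)@np.array([-.112,.052])-piv)
a=least_squares(lambda x:off(x[0])*100,[base[2]]).x[0]
tgt=hr-Rb(a)@np.array([.062,0])
if __name__=="__main__":
    print("cover",cov,res);print("base",base,resb)
    print("hole",hole,np.linalg.norm(h),hr);print("target",tgt,a,"rel",a-base[2],"groove foot dev",np.linalg.norm(hr+Rb(a)@np.array([-.112,.052])-gm),"flat dev",np.linalg.norm(hr+Rb(a)@np.array([-.112,-.052])-W((-.05,-.052))))
E
python3 est.py
```

```text
cover [ 0.47307593 -0.20021633  0.45380322] [[1.8, -1.8], [-4.0, -0.2], [1.6, 1.5], [2.7, -1.2], [1.5, 1.3], [1.6, 0.7], [-1.9, -1.8], [-2.8, 0.2], [-0.5, 1.3]]
base [ 0.49153099  0.21421679 -0.1187411 ] [[2.3, -2.6], [-3.1, -1.1], [-1.8, 1.9], [2.1, 1.8], [0.6, 0.5], [-0.1, -0.5]]
hole [0.54231573 0.21289807] 0.012348765054576692 [0.54262015 0.21272788]
target [0.48108841 0.22033347] -0.12298052204821941 rel -0.0042394243838408535 groove foot dev 0.011987466303901375 flat dev 0.012389137682916962
```

Call:
drive_tool(
  motion=[
    {"linear":[29.5,16.4,0],"spin":0},
    {"linear":[0,0,35],"spin":-6.5},
    {"linear":[0,0,35],"spin":-6.5},
    {"linear":[0,0,35],"spin":-6.5},
    {"linear":[0,0,35],"spin":-6.5},
  ],
)

```text
time_s: 2.33
ee_pos: [0.4735, -0.1986, 0.1402]
tcp_rot: [-0.0, 0.85, -0.527, 0.001]
ft_force: [0.7, 0.2, -0.2]
grip_width: 0.0853
gripper_force: 0.0
```

Call:
drive_tool(
  motion=[
    {"linear":[0,0,30],"spin":0},
    {"linear":[0,0,0],"spin":0},
    {"linear":[0,0,0],"spin":0},
  ],
)

```text
time_s: 2.58
ee_pos: [0.473, -0.1989, 0.111]
tcp_rot: [0.001, 0.848, -0.53, -0.001]
ft_force: [-0.1, -0.6, 1.2]
grip_width: 0.0857
gripper_force: 0.0
```

```bash
python3 - <<'E'
from est import *
s=telemetry.get_state();M=rot(s["tcp_rot"]);e=np.append(cov[:2],0)-s["ee_pos"]
print(s["ee_pos"],(M.T@e*1000).round(1),np.degrees(np.arctan2(-M[1,1],-M[0,1])),np.degrees(cov[2]))
E
```

```text
[ 0.47301143 -0.19887835  0.11100921] [  1.3   0.2 111. ] 26.05213067985771 26.001009422760347
```

Aligned. I descend and close.

Call:
drive_tool(
  motion=[
    {"linear":[1,0,25],"spin":0},
    {"linear":[0,0,20],"spin":0},
    {"linear":[0,0,15],"spin":0},
    {"linear":[0,0,5],"spin":0},
    {"linear":[0,0,0],"spin":0},
  ],
)

```text
time_s: 3.0
ee_pos: [0.475, -0.2003, 0.0474]
tcp_rot: [-0.0, 0.848, -0.53, 0.001]
ft_force: [-0.0, -0.0, 0.3]
grip_width: 0.0854
gripper_force: 0.0
```

Call:
drive_tool(
  motion=[
    {"linear":[0,0,0],"spin":0},
    {"linear":[0,0,0],"spin":0},
    {"linear":[0,0,0],"spin":0},
    {"linear":[0,0,0],"spin":0},
    {"linear":[0,0,0],"spin":0},
  ],
  grip=1,
)

```text
time_s: 3.42
ee_pos: [0.4744, -0.2004, 0.0469]
tcp_rot: [-0.0, 0.848, -0.53, 0.001]
ft_force: [-0.2, -0.3, 0.6]
grip_width: 0.0257
gripper_force: 0.0
```

Call:
drive_tool(
  motion=[
    {"linear":[0,0,0],"spin":0},
    {"linear":[0,0,0],"spin":0},
    {"linear":[0,0,0],"spin":0},
    {"linear":[0,0,0],"spin":0},
    {"linear":[0,0,0],"spin":0},
  ],
)

```text
time_s: 3.83
ee_pos: [0.4745, -0.2006, 0.0469]
tcp_rot: [-0.0, 0.848, -0.53, 0.001]
ft_force: [0.3, 0.3, 5.8]
grip_width: 0.0167
gripper_force: 60.6
```

Call:
drive_tool(
  motion=[
    {"linear":[0,0,-15],"spin":0},
    {"linear":[0,0,-25],"spin":0},
    {"linear":[0,0,-30],"spin":0},
    {"linear":[0,0,-30],"spin":0},
    {"linear":[0,0,-20],"spin":0},
  ],
)

```text
time_s: 4.25
ee_pos: [0.4739, -0.2003, 0.1678]
tcp_rot: [-0.0, 0.848, -0.53, 0.0]
ft_force: [1.1, -0.0, -3.4]
grip_width: 0.0169
gripper_force: 59.6
```

Call:
drive_tool(
  motion=[
    {"linear":[0,0,0],"spin":6.6},
    {"linear":[0,0,0],"spin":6.6},
    {"linear":[0,0,0],"spin":6.6},
    {"linear":[0,0,0],"spin":6.6},
    {"linear":[0,0,0],"spin":6.6},
  ],
)

```text
time_s: 4.67
ee_pos: [0.4729, -0.1997, 0.1645]
tcp_rot: [-0.001, -0.66, 0.751, 0.002]
ft_force: [-0.2, -0.7, -3.7]
grip_width: 0.0171
gripper_force: 59.6
```

```bash
cat > rem.py <<'E'
from est import *
f,P,T,s=grab("scene")
M=rot(s["tcp_rot"]);e=np.append(tgt,.0812)-s["ee_pos"]
print(s["ee_pos"],"tool shift",(M.T@e*1000).round(1),"spin",np.degrees(np.arctan2(-M[1,1],-M[0,1])-a).round(2),s["ft_force"],s["ft_torque"],s["grip_width"])
import sys
if len(sys.argv)>1: cv2.imwrite(sys.argv[1],cv2.resize(f["image"][130:322,130:386],(800,600),interpolation=cv2.INTER_CUBIC)); np.savez("last.npz",P=P)
E
python3 rem.py
```

```text
[ 0.47289357 -0.19971806  0.1645344 ] tool shift [-417.5   45.3   84. ] spin -0.3 [-0.16390151 -0.68549675 -3.67775252] [-0.03766047 -0.105339   -0.02345759] 0.017058093668045976
```

Call:
drive_tool(
  motion=[
    {"linear":[-20,2.2,0],"spin":0},
    {"linear":[-30,3.3,0],"spin":0},
    {"linear":[-30,3.3,0],"spin":0},
    {"linear":[-30,3.3,0],"spin":0},
    {"linear":[-30,3.3,0],"spin":0},
  ],
)

```text
time_s: 5.13
ee_pos: [0.4746, -0.0581, 0.165]
tcp_rot: [-0.001, -0.663, 0.748, 0.001]
ft_force: [1.8, 0.2, -4.5]
grip_width: 0.0171
gripper_force: 59.6
```

Call:
drive_tool(
  motion=[
    {"linear":[-30,3.3,0],"spin":0},
    {"linear":[-30,3.3,0],"spin":0},
    {"linear":[-30,3.3,0],"spin":0},
    {"linear":[-30,3.3,0],"spin":0},
    {"linear":[-30,3.3,0],"spin":0},
  ],
)

```text
time_s: 5.55
ee_pos: [0.4765, 0.0927, 0.1651]
tcp_rot: [-0.001, -0.664, 0.748, 0.001]
ft_force: [0.2, -0.4, -4.7]
grip_width: 0.0175
gripper_force: 59.6
```

Call:
drive_tool(
  motion=[
    {"linear":[-30,3.3,0],"spin":0},
    {"linear":[-30,3.3,0],"spin":0},
    {"linear":[-30,3.3,0],"spin":0},
    {"linear":[-20,2.2,0],"spin":0},
    {"linear":[-17,1,0],"spin":0},
  ],
)

```text
time_s: 5.97
ee_pos: [0.479, 0.2205, 0.1649]
tcp_rot: [-0.001, -0.664, 0.748, 0.001]
ft_force: [0.3, -1.1, -4.6]
grip_width: 0.0172
gripper_force: 59.6
```

Call:
drive_tool(
  motion=[
    {"linear":[0,0,0],"spin":0},
    {"linear":[0,0,0],"spin":0},
    {"linear":[0,0,0],"spin":0},
  ],
)

```text
time_s: 6.22
ee_pos: [0.4798, 0.2184, 0.1656]
tcp_rot: [-0.001, -0.663, 0.749, 0.0]
ft_force: [0.1, -0.8, -4.7]
grip_width: 0.0171
gripper_force: 59.6
```

```bash
python3 rem.py pics/m1.png
python3 - <<'E'
from h import *
P=np.load("last.npz")["P"].reshape(-1,3);P=P[np.isfinite(P).all(1)]
m=(abs(P[:,0]-.48)<.13)&(abs(P[:,1]-.22)<.13)&(P[:,2]>.13)&(P[:,2]<.165)
Q=P[m];print(m.sum(),np.percentile(Q[:,2],[5,25,50,75,95]))
A=np.c_[Q[:,:2]-[.48,.22],np.ones(len(Q))]
w=abs(Q[:,2]-np.median(Q[:,2]))<.004;print(np.linalg.lstsq(A[w],Q[w,2],rcond=None)[0])
E
```

```text
[0.47979574 0.21838111 0.16560701] tool shift [-2.2 -1.2 84.4] spin 0.08 [ 0.0724931  -0.75577537 -4.68200972] [-0.16483999 -0.03740195  0.01427587] 0.017117812383843106
1722 [0.13864647 0.14966027 0.15155109 0.15265049 0.15452847]
[-0.00498422 -0.00543483  0.15190573]
```

View pics/m1.png

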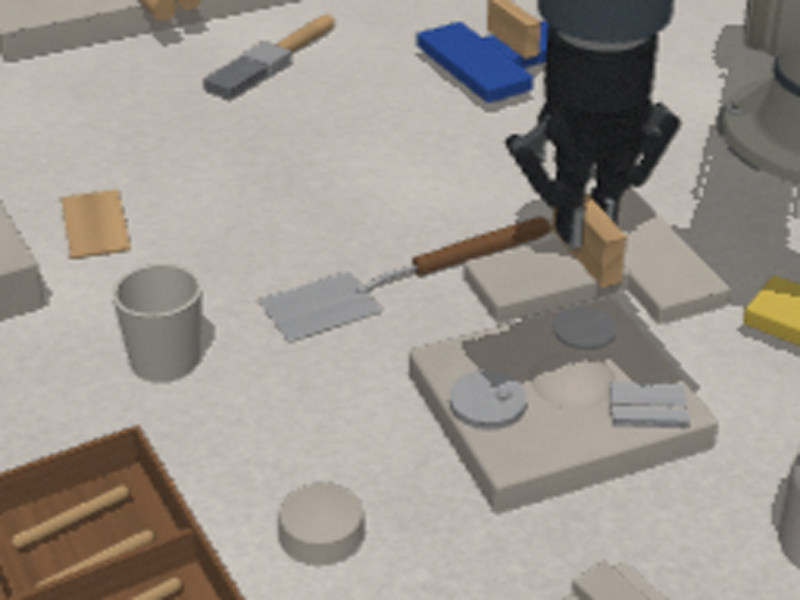

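The cover is held level over the base, nose towards the cone disc (487,398), with the hole at (505,393). I correct and descend.

Call:
drive_tool(
  motion=[
    {"linear":[-2.2,-1.2,10],"spin":0},
    {"linear":[0,0,20],"spin":0},
    {"linear":[0,0,20],"spin":0},
    {"linear":[0,0,14],"spin":0},
    {"linear":[0,0,6],"spin":0},
  ],
)

```text
time_s: 6.68
ee_pos: [0.4802, 0.2195, 0.0933]
tcp_rot: [-0.002, -0.662, 0.749, 0.0]
ft_force: [0.4, -0.3, -4.4]
grip_width: 0.0171
gripper_force: 59.5
```

Call:
drive_tool(
  motion=[
    {"linear":[0,0,3],"spin":0},
    {"linear":[0,0,0],"spin":0},
    {"linear":[0,0,0],"spin":0},
    {"linear":[0,0,0],"spin":0},
  ],
)

```text
time_s: 7.02
ee_pos: [0.4823, 0.2214, 0.0944]
tcp_rot: [0.001, -0.663, 0.749, -0.0]
ft_force: [-0.4, 0.1, -3.7]
grip_width: 0.0169
gripper_force: 59.5
```

```bash
python3 rem.py
```

```text
[0.48234028 0.22140046 0.09435205] tool shift [ 1.2  1.1 13.1] spin 0.05 [-0.43677083  0.05271584 -3.6760479 ] [-0.03384649 -0.05494646  0.02604343] 0.016894689250053024
```

Call:
drive_tool(
  motion=[
    {"linear":[0.5,0.5,3],"spin":0},
    {"linear":[0,0,2],"spin":0},
    {"linear":[0,0,0],"spin":0},
  ],
)

```text
time_s: 7.32
ee_pos: [0.4807, 0.2204, 0.0878]
tcp_rot: [-0.0, -0.663, 0.749, 0.0]
ft_force: [-0.6, -0.0, -3.9]
grip_width: 0.0171
gripper_force: 59.6
```

Call:
drive_tool(
  motion=[
    {"linear":[0,0,1],"spin":0},
    {"linear":[0,0,1],"spin":0},
    {"linear":[0,0,0],"spin":0},
  ],
)

```text
time_s: 7.57
ee_pos: [0.481, 0.2206, 0.0861]
tcp_rot: [-0.0, -0.663, 0.749, 0.0]
ft_force: [0.3, 0.2, -4.6]
grip_width: 0.0168
gripper_force: 59.6
```

Call:
drive_tool(
  motion=[
    {"linear":[0,0,1],"spin":0},
    {"linear":[0,0,0],"spin":0},
  ],
)

```text
time_s: 7.73
ee_pos: [0.481, 0.2206, 0.0851]
tcp_rot: [-0.0, -0.663, 0.749, 0.0]
ft_force: [0.1, -0.0, -5.3]
grip_width: 0.0169
gripper_force: 59.6
```

```bash
python3 rem.py
```

```text
[0.48103278 0.22058422 0.08512713] tool shift [ 0.2 -0.1  3.9] spin 0.04 [ 0.10861274 -0.0479797  -5.34061916] [-0.02833678 -0.02643485 -0.023684  ] 0.016903434022720015
```

Call:
drive_tool(
  motion=[
    {"linear":[0,0,1],"spin":0},
    {"linear":[0,0,0],"spin":0},
  ],
)

```text
time_s: 7.95
ee_pos: [0.481, 0.2206, 0.0841]
tcp_rot: [-0.0, -0.663, 0.749, 0.0]
ft_force: [-0.1, 0.0, -5.5]
grip_width: 0.0172
gripper_force: 59.6
```

Call:
drive_tool(
  motion=[
    {"linear":[0,0,0.7],"spin":0},
    {"linear":[0,0,0],"spin":0},
  ],
)

```text
time_s: 8.12
ee_pos: [0.481, 0.2206, 0.0835]
tcp_rot: [-0.0, -0.663, 0.749, 0.0]
ft_force: [-0.7, 0.4, -4.4]
grip_width: 0.0172
gripper_force: 59.6
```

Call:
drive_tool(
  motion=[
    {"linear":[0,0,0.6],"spin":0},
    {"linear":[0,0,0],"spin":0},
  ],
)

```text
time_s: 8.28
ee_pos: [0.4811, 0.2206, 0.083]
tcp_rot: [0.0, -0.663, 0.749, -0.0]
ft_force: [-0.0, 0.1, -4.2]
grip_width: 0.0172
gripper_force: 59.6
```

Below the shoulder height (0.0849) with no contact, so the feet are entering the seats.

Call:
drive_tool(
  motion=[
    {"linear":[0,0,0.5],"spin":0},
    {"linear":[0,0,0],"spin":0},
  ],
)

```text
time_s: 8.45
ee_pos: [0.4812, 0.2206, 0.0827]
tcp_rot: [0.0, -0.663, 0.749, -0.0]
ft_force: [-0.4, -0.4, -2.3]
grip_width: 0.017
gripper_force: 59.9
```

Call:
drive_tool(
  motion=[
    {"linear":[0,0,0.5],"spin":0},
    {"linear":[0,0,0],"spin":0},
  ],
)

```text
time_s: 8.62
ee_pos: [0.4812, 0.2206, 0.0825]
tcp_rot: [0.0, -0.663, 0.749, -0.0]
ft_force: [-0.6, -0.5, 0.2]
grip_width: 0.0172
gripper_force: 60.3
```

Call:
drive_tool(
  motion=[
    {"linear":[0,0,0.4],"spin":0},
    {"linear":[0,0,0],"spin":0},
  ],
)

```text
time_s: 8.78
ee_pos: [0.4812, 0.2206, 0.0823]
tcp_rot: [0.0, -0.663, 0.749, -0.0]
ft_force: [-3.4, -0.6, 4.7]
grip_width: 0.0173
gripper_force: 60.9
```

Call:
drive_tool(
  motion=[
    {"linear":[0,0,-0.6],"spin":0},
    {"linear":[0,0,0],"spin":0},
  ],
)

```text
time_s: 8.95
ee_pos: [0.4812, 0.2206, 0.0824]
tcp_rot: [0.0, -0.663, 0.749, -0.0]
ft_force: [-2.7, -0.6, 3.2]
grip_width: 0.017
gripper_force: 60.5
```

Call:
drive_tool(
  motion=[
    {"linear":[0,0,0],"spin":0},
    {"linear":[0,0,0],"spin":0},
    {"linear":[0,0,0],"spin":0},
    {"linear":[0,0,0],"spin":0},
    {"linear":[0,0,0],"spin":0},
  ],
  grip=0,
)

```text
time_s: 9.37
ee_pos: [0.4812, 0.2207, 0.0822]
tcp_rot: [0.0, -0.663, 0.749, -0.0]
ft_force: [0.3, 0.1, 0.2]
grip_width: 0.076
gripper_force: 0.0
```

Call:
drive_tool(
  motion=[
    {"linear":[0,0,0],"spin":0},
    {"linear":[0,0,0],"spin":0},
    {"linear":[0,0,0],"spin":0},
    {"linear":[0,0,0],"spin":0},
    {"linear":[0,0,0],"spin":0},
  ],
)

```text
time_s: 9.78
ee_pos: [0.4811, 0.2206, 0.0822]
tcp_rot: [0.0, -0.663, 0.749, 0.0]
ft_force: [-0.6, 0.2, -0.6]
grip_width: 0.0852
gripper_force: 0.0
```

Call:
drive_tool(
  motion=[
    {"linear":[0,0,-10],"spin":0},
    {"linear":[0,0,-25],"spin":0},
    {"linear":[0,0,-35],"spin":0},
    {"linear":[0,0,-40],"spin":0},
    {"linear":[0,0,-40],"spin":0},
  ],
)

```text
time_s: 10.2
ee_pos: [0.4806, 0.2201, 0.2346]
tcp_rot: [-0.0, -0.663, 0.749, -0.0]
ft_force: [1.4, 1.8, 0.2]
grip_width: 0.0854
gripper_force: 0.0
```

Call:
drive_tool(
  motion=[
    {"linear":[0,0,-30],"spin":0},
    {"linear":[0,0,-20],"spin":0},
    {"linear":[0,0,0],"spin":0},
    {"linear":[0,0,0],"spin":0},
    {"linear":[0,0,0],"spin":0},
  ],
)

```text
time_s: 10.62
ee_pos: [0.4807, 0.2205, 0.2819]
tcp_rot: [-0.0, -0.663, 0.749, 0.0]
ft_force: [0.2, -0.5, -0.8]
grip_width: 0.0852
gripper_force: 0.0
```

```bash
python3 - <<'E'
from h import *
for n in ["wrist","scene","side"]:
    Qs=[]
    for i in range(3):
        f,P,T,s=grab(n);P=P.reshape(-1,3);Qs.append(P[np.isfinite(P).all(1)])
    Q=np.vstack(Qs);m=(abs(Q[:,0]-.48)<.14)&(abs(Q[:,1]-.22)<.12)&(abs(Q[:,2]-.069)<.006)
    Q=Q[m];A=np.c_[Q[:,:2]-[.48,.22],np.ones(len(Q))];w=np.ones(len(Q),bool)
    for _ in range(4):
        p=np.linalg.lstsq(A[w],Q[w,2],rcond=None)[0];w=abs(A@p-Q[:,2])<.002
    print(n,p.round(4),w.sum(),s["ee_pos"])
    if n=="wrist": cv2.imwrite("pics/end.png",cv2.resize(f["image"],(800,600),interpolation=cv2.INTER_CUBIC))
E
```

```text
wrist [ 0.0083 -0.003   0.0681] 28898 [0.48056197 0.22030635 0.28113124]
scene [ 0.006  -0.0018  0.068 ] 3407 [0.4808476  0.22037549 0.28141562]
side [ 0.0078 -0.0029  0.068 ] 3496 [0.48100263 0.2205407  0.28184261]
```

View pics/end.png

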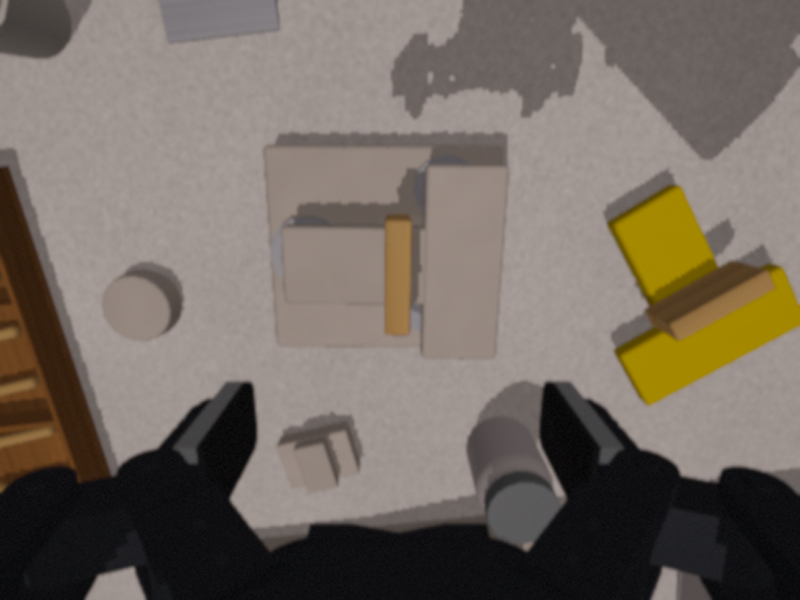

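The cover sits centred on the base (bar at (463,260), nose at (330,265)) and is released. I check the small measured tilt against the bench plane in the same picture.

```bash
python3 - <<'E'
from h import *
def fit(Q,z0,h,lim):
    m=(abs(Q[:,0]-.48)<lim)&(abs(Q[:,1]-.22)<.12)&(abs(Q[:,2]-z0)<h);Q=Q[m]
    A=np.c_[Q[:,:2]-[.48,.22],np.ones(len(Q))];w=np.ones(len(Q),bool)
    for _ in range(4):
        p=np.linalg.lstsq(A[w],Q[w,2],rcond=None)[0];w=abs(A@p-Q[:,2])<.002
    return p.round(4),w.sum()
c=lambda P:(lambda q:q[np.isfinite(q).all(1)])(P.reshape(-1,3))
Q=c(np.load("wb.npz")["P"]);print("before: slab",fit(Q,.03,.003,.1),"bench",fit(Q,0,.006,.2))
for n in["scene","side"]:
    Q=c(np.load(n+"0.npz")["P"]);print(n,"before slab",fit(Q,.03,.003,.1),"bench",fit(Q,0,.006,.2))
for n in["wrist","scene","side"]:
  Q=np.vstack([c(grab(n)[1]) for i in range(3)])
  print(n,"now: slab",fit(Q,.03,.003,.1),"bench",fit(Q,0,.006,.2))
  b=np.array([.49153,.2142]);t=.1187
  for nm,(x,y) in dict(nose=(.062,0),nosetip=(.075,0),g=(-.05,.052),f=(-.05,-.052)).items():
    X=.4811+x*np.cos(t)+y*np.sin(t);Y=.2203-x*np.sin(t)+y*np.cos(t)
    m=(np.hypot(Q[:,0]-X,Q[:,1]-Y)<.012)&(abs(Q[:,2]-.068)<.006);print("  ",nm,m.sum(),np.median(Q[m,2]).round(5))
E
```

```text
before: slab (array([ 0.0006, -0.0011,  0.0296]), np.int64(10741)) bench (array([ 0.0004, -0.0015, -0.0004]), np.int64(26693))
scene before slab (array([-0.0013,  0.0009,  0.0298]), np.int64(1713)) bench (array([-0.0006,  0.0001, -0.0003]), np.int64(5022))
side before slab (array([0.0016, 0.0013, 0.0296]), np.int64(1615)) bench (array([ 0.0008, -0.0004, -0.0003]), np.int64(4287))
wrist now: slab (array([ 0.001 , -0.0014,  0.0296]), np.int64(20605)) bench (array([ 0.0005, -0.0016, -0.0003]), np.int64(87071))
   nose 949 0.06871
   nosetip 949 0.06885
   g 841 0.06767
   f 1070 0.06782
scene now: slab (array([-0.0002,  0.0002,  0.0296]), np.int64(3234)) bench (array([-0.0007, -0.0002, -0.0003]), np.int64(14008))
   nose 159 0.06848
   nosetip 167 0.06868
   g 160 0.06793
   f 126 0.06778
side now: slab (array([ 0.0033, -0.0013,  0.0296]), np.int64(2751)) bench (array([ 0.0009,  0.0001, -0.0004]), np.int64(12898))
   nose 127 0.06882
   nosetip 120 0.06882
   g 149 0.06779
   f 116 0.06763
```

The bias-corrected heights are rear feet home and nose about 0.8 mm high: in tolerance, but not fully home. The earlier contact force (−x) says the nose rests on the cone's outer wall, so I regrip and ease it back.

Call:
drive_tool(
  motion=[
    {"linear":[0,0,35],"spin":0},
    {"linear":[0,0,40],"spin":0},
    {"linear":[0,0,40],"spin":0},
    {"linear":[0,0,35],"spin":0},
    {"linear":[0,0,30],"spin":0},
  ],
)

```text
time_s: 11.93
ee_pos: [0.4801, 0.22, 0.0997]
tcp_rot: [-0.001, -0.663, 0.749, 0.0]
ft_force: [0.2, 0.6, -0.1]
grip_width: 0.0851
gripper_force: 0.0
```

Call:
drive_tool(
  motion=[
    {"linear":[0,0,15],"spin":0},
    {"linear":[0,0,4],"spin":0},
    {"linear":[0,0,0],"spin":0},
    {"linear":[0,0,0],"spin":0},
  ],
)

```text
time_s: 12.27
ee_pos: [0.482, 0.2211, 0.0844]
tcp_rot: [0.001, -0.663, 0.749, -0.0]
ft_force: [-0.5, 0.4, -0.1]
grip_width: 0.0854
gripper_force: 0.0
```

Call:
drive_tool(
  motion=[
    {"linear":[0,0,0],"spin":0},
    {"linear":[0,0,0],"spin":0},
    {"linear":[0,0,0],"spin":0},
    {"linear":[0,0,0],"spin":0},
    {"linear":[0,0,0],"spin":0},
  ],
  grip=1,
)

```text
time_s: 12.68
ee_pos: [0.4812, 0.2208, 0.0836]
tcp_rot: [0.0, -0.663, 0.749, -0.0]
ft_force: [1.2, -0.3, -0.4]
grip_width: 0.0257
gripper_force: 0.0
```

Call:
drive_tool(
  motion=[
    {"linear":[0,0,0],"spin":0},
    {"linear":[0,0,0],"spin":0},
    {"linear":[0,0,0],"spin":0},
    {"linear":[0,0,0],"spin":0},
  ],
)

```text
time_s: 13.02
ee_pos: [0.4812, 0.2205, 0.0836]
tcp_rot: [0.0, -0.663, 0.749, -0.0]
ft_force: [-2.9, -0.7, 5.1]
grip_width: 0.0172
gripper_force: 59.9
```

Call:
drive_tool(
  motion=[
    {"linear":[0,0.4,0],"spin":0},
    {"linear":[0,0,0],"spin":0},
  ],
)

```text
time_s: 13.18
ee_pos: [0.4811, 0.2206, 0.0836]
tcp_rot: [0.0, -0.663, 0.749, -0.0]
ft_force: [-0.8, -2.7, 6.1]
grip_width: 0.0173
gripper_force: 59.9
```

Call:
drive_tool(
  motion=[
    {"linear":[0,0.4,0],"spin":0},
    {"linear":[0,0,0],"spin":0},
  ],
)

```text
time_s: 13.35
ee_pos: [0.481, 0.2206, 0.0836]
tcp_rot: [0.001, -0.663, 0.749, -0.001]
ft_force: [2.2, -2.8, 5.7]
grip_width: 0.0172
gripper_force: 59.9
```

Call:
drive_tool(
  motion=[
    {"linear":[0,0.3,0],"spin":0},
    {"linear":[0,0,0],"spin":0},
  ],
)

```text
time_s: 13.52
ee_pos: [0.4809, 0.2207, 0.0836]
tcp_rot: [0.001, -0.663, 0.749, -0.001]
ft_force: [4.6, -4.0, 5.1]
grip_width: 0.0172
gripper_force: 59.9
```

Call:
drive_tool(
  motion=[
    {"linear":[0.3,0.3,0],"spin":0},
    {"linear":[0.3,0,0],"spin":0},
    {"linear":[0,0,0],"spin":0},
  ],
)

```text
time_s: 13.77
ee_pos: [0.4808, 0.2207, 0.0836]
tcp_rot: [0.001, -0.663, 0.749, -0.0]
ft_force: [4.8, -1.3, 3.3]
grip_width: 0.0172
gripper_force: 59.7
```

```bash
cat > hz.py <<'E'
from h import *
s=telemetry.get_state();print(s["ft_force"].round(2),s["ft_torque"].round(3),s["ee_pos"].round(5))
c=lambda P:(lambda q:q[np.isfinite(q).all(1)])(P.reshape(-1,3))
t=.1187
for n in["scene","side"]:
  Q=np.vstack([c(grab(n)[1]) for i in range(3)])
  o=[]
  for x,y in [(.062,0),(.075,0),(-.05,.052),(-.05,-.052)]:
    X=.4811+x*np.cos(t)+y*np.sin(t);Y=.2203-x*np.sin(t)+y*np.cos(t)
    m=(np.hypot(Q[:,0]-X,Q[:,1]-Y)<.012)&(abs(Q[:,2]-.068)<.006);o.append(np.median(Q[m,2]).round(5))
  print(n,o)
E
python3 hz.py
```

```text
[ 4.77 -1.3   3.34] [-0.549 -2.018 -0.3  ] [0.48076 0.2207  0.08364]
scene [np.float64(0.06863), np.float64(0.06858), np.float64(0.068), np.float64(0.0673)]
side [np.float64(0.06881), np.float64(0.06881), np.float64(0.06754), np.float64(0.06737)]
```

Call:
drive_tool(
  motion=[
    {"linear":[0,0,0],"spin":0},
    {"linear":[0,0,0],"spin":0},
    {"linear":[0,0,0],"spin":0},
    {"linear":[0,0,0],"spin":0},
    {"linear":[0,0,0],"spin":0},
  ],
  grip=0.3,
)

```text
time_s: 14.48
ee_pos: [0.4791, 0.2201, 0.0827]
tcp_rot: [-0.001, -0.663, 0.749, 0.0]
ft_force: [-1.0, -0.6, 1.0]
grip_width: 0.0596
gripper_force: 0.0
```

```bash
python3 hz.py
```

```text
[-1.02 -0.64  0.97] [-0.043  0.025 -0.027] [0.47907 0.22015 0.08272]
scene [np.float64(0.06855), np.float64(0.06874), np.float64(0.0678), np.float64(0.06768)]
side [np.float64(0.0685), np.float64(0.06861), np.float64(0.06775), np.float64(0.06752)]
```

```bash
python3 - <<'E'
from h import *
c=lambda P:(lambda q:q[np.isfinite(q).all(1)])(P.reshape(-1,3))
t=-.4538
for n in["scene0","side0","wc"]:
  Q=c(np.load(n+".npz")["P"]);o=[]
  for x,y in [(.062,0),(.075,0),(-.05,.052),(-.05,-.052)]:
    X=.4731+x*np.cos(t)+y*np.sin(t);Y=-.2002-x*np.sin(t)+y*np.cos(t)
    m=(np.hypot(Q[:,0]-X,Q[:,1]-Y)<.012)&(abs(Q[:,2]-.034)<.006);o.append((m.sum(),np.median(Q[m,2]).round(5)))
  print(n,o)
E
```

```text
scene0 [(np.int64(30), np.float64(0.03368)), (np.int64(29), np.float64(0.03328)), (np.int64(21), np.float64(0.03319)), (np.int64(1), np.float64(0.03703))]
side0 [(np.int64(19), np.float64(0.033)), (np.int64(22), np.float64(0.03332)), (np.int64(20), np.float64(0.03346)), (np.int64(14), np.float64(0.03327))]
wc [(np.int64(270), np.float64(0.03353)), (np.int64(269), np.float64(0.03352)), (np.int64(276), np.float64(0.03345)), (np.int64(336), np.float64(0.03356))]
```

Call:
drive_tool(
  motion=[
    {"linear":[0,-0.5,0],"spin":0},
    {"linear":[0,0,-15],"spin":0},
    {"linear":[0,0,-25],"spin":0},
    {"linear":[0,0,-25],"spin":0},
    {"linear":[0,0,0],"spin":0},
  ],
  grip=0.3,
)

```text
time_s: 15.2
ee_pos: [0.4829, 0.2214, 0.1535]
tcp_rot: [0.004, -0.663, 0.749, -0.001]
ft_force: [1.2, 1.6, -0.2]
grip_width: 0.0598
gripper_force: 0.0
```

Call:
drive_tool(
  motion=[
    {"linear":[0,-20,0],"spin":0},
    {"linear":[0,-20,0],"spin":0},
    {"linear":[0,-21,0],"spin":0},
    {"linear":[0,0,0],"spin":0},
    {"linear":[0,0,0],"spin":0},
  ],
  grip=1,
)

```text
time_s: 15.62
ee_pos: [0.5411, 0.2124, 0.1475]
tcp_rot: [-0.0, -0.662, 0.749, 0.0]
ft_force: [0.4, -0.7, 0.2]
grip_width: 0.0003
gripper_force: 0.0
```

Call:
drive_tool(
  motion=[
    {"linear":[0,0,0],"spin":0},
    {"linear":[0,0,0],"spin":0},
    {"linear":[0,0,0],"spin":0},
    {"linear":[0,0,0],"spin":0},
    {"linear":[0,0,0],"spin":0},
  ],
)

```text
time_s: 16.03
ee_pos: [0.5404, 0.2128, 0.1484]
tcp_rot: [0.0, -0.663, 0.749, -0.0]
ft_force: [0.4, -0.4, -0.4]
grip_width: 0.0001
gripper_force: 0.0
```

Call:
drive_tool(
  motion=[
    {"linear":[0,0,20],"spin":0},
    {"linear":[0,0,25],"spin":0},
    {"linear":[0,0,20],"spin":0},
    {"linear":[0,0,5],"spin":0},
    {"linear":[0,0,0],"spin":0},
  ],
)

```text
time_s: 16.45
ee_pos: [0.5397, 0.2121, 0.0769]
tcp_rot: [-0.002, -0.663, 0.749, 0.0]
ft_force: [-0.4, -0.2, 0.4]
grip_width: 0.0001
gripper_force: 0.0
```

Call:
drive_tool(
  motion=[
    {"linear":[0,0,2],"spin":0},
    {"linear":[0,0,2],"spin":0},
    {"linear":[0,0,1],"spin":0},
    {"linear":[0,0,0],"spin":0},
    {"linear":[0,0,0],"spin":0},
  ],
)

```text
time_s: 16.87
ee_pos: [0.541, 0.2129, 0.0738]
tcp_rot: [0.001, -0.663, 0.749, -0.0]
ft_force: [-0.9, 0.6, 0.1]
grip_width: 0.0005
gripper_force: 0.0
```

Call:
drive_tool(
  motion=[
    {"linear":[0,0,1],"spin":0},
    {"linear":[0,0,0],"spin":0},
    {"linear":[0,0,0],"spin":0},
  ],
)

```text
time_s: 17.12
ee_pos: [0.5407, 0.2127, 0.0722]
tcp_rot: [0.0, -0.663, 0.749, -0.0]
ft_force: [0.5, 0.3, -0.5]
grip_width: 0.0001
gripper_force: 0.0
```

Call:
drive_tool(
  motion=[
    {"linear":[0,0,1],"spin":0},
    {"linear":[0,0,0.5],"spin":0},
    {"linear":[0,0,0],"spin":0},
  ],
)

```text
time_s: 17.37
ee_pos: [0.5406, 0.2126, 0.0705]
tcp_rot: [-0.0, -0.663, 0.749, 0.0]
ft_force: [0.3, -0.2, -0.4]
grip_width: -0.0003
gripper_force: 0.0
```

Call:
drive_tool(
  motion=[
    {"linear":[0,0,0.5],"spin":0},
    {"linear":[0,0,0],"spin":0},
    {"linear":[0,0,0],"spin":0},
  ],
)

```text
time_s: 17.62
ee_pos: [0.5407, 0.2127, 0.0702]
tcp_rot: [-0.0, -0.663, 0.749, -0.0]
ft_force: [-0.3, -0.2, -0.5]
grip_width: 0.0001
gripper_force: 0.0
```

Call:
drive_tool(
  motion=[
    {"linear":[0,0,0.5],"spin":0},
    {"linear":[0,0,0],"spin":0},
    {"linear":[0,0,0],"spin":0},
  ],
)

```text
time_s: 17.87
ee_pos: [0.5406, 0.2127, 0.0697]
tcp_rot: [-0.0, -0.663, 0.749, 0.0]
ft_force: [-0.9, 0.1, -0.3]
grip_width: -0.0003
gripper_force: 0.0
```

Call:
drive_tool(
  motion=[
    {"linear":[0,0,0.4],"spin":0},
    {"linear":[0,0,0],"spin":0},
    {"linear":[0,0,0],"spin":0},
  ],
)

```text
time_s: 18.12
ee_pos: [0.5406, 0.2127, 0.0693]
tcp_rot: [-0.0, -0.663, 0.749, 0.0]
ft_force: [-0.7, 0.6, 0.1]
grip_width: -0.0002
gripper_force: 0.0
```

Call:
drive_tool(
  motion=[
    {"linear":[0,0,0.4],"spin":0},
    {"linear":[0,0,0],"spin":0},
  ],
)

```text
time_s: 18.28
ee_pos: [0.5407, 0.2127, 0.0689]
tcp_rot: [0.0, -0.663, 0.749, -0.0]
ft_force: [0.3, 0.1, 0.5]
grip_width: 0.0
gripper_force: 0.1
```

Call:
drive_tool(
  motion=[
    {"linear":[0,0,0.4],"spin":0},
    {"linear":[0,0,0],"spin":0},
  ],
)

```text
time_s: 18.45
ee_pos: [0.5408, 0.2127, 0.0687]
tcp_rot: [0.0, -0.663, 0.749, -0.0]
ft_force: [0.1, -0.6, 2.2]
grip_width: 0.0002
gripper_force: 0.9
```

Call:
drive_tool(
  motion=[
    {"linear":[0,0,0.3],"spin":0},
    {"linear":[0,0,0],"spin":0},
  ],
)

```text
time_s: 18.62
ee_pos: [0.5408, 0.2126, 0.0686]
tcp_rot: [0.0, -0.663, 0.749, -0.0]
ft_force: [-0.5, -1.1, 3.3]
grip_width: 0.0002
gripper_force: 2.1
```

Call:
drive_tool(
  motion=[
    {"linear":[0,0,0.5],"spin":0},
    {"linear":[0,0,0],"spin":0},
  ],
)

```text
time_s: 18.78
ee_pos: [0.5409, 0.2126, 0.0685]
tcp_rot: [0.0, -0.663, 0.749, -0.0]
ft_force: [-2.0, -1.4, 7.7]
grip_width: -0.0001
gripper_force: 3.4
```

Call:
drive_tool(
  motion=[
    {"linear":[0,0,0.5],"spin":0},
    {"linear":[0,0,0],"spin":0},
  ],
)

```text
time_s: 18.95
ee_pos: [0.5409, 0.2126, 0.0685]
tcp_rot: [0.0, -0.663, 0.749, -0.0]
ft_force: [-2.4, -1.3, 9.4]
grip_width: -0.0001
gripper_force: 4.7
```

```bash
python3 hz.py
```

```text
[-2.39 -1.34  9.39] [-0.462  1.202  0.025] [0.54094 0.21261 0.06848]
scene [np.float64(0.06845), np.float64(0.06827), np.float64(0.06778), np.float64(0.06795)]
side [np.float64(0.06871), np.float64(0.06792), np.float64(0.06788), np.float64(0.06812)]
```

Call:
drive_tool(
  motion=[
    {"linear":[0,0,-2],"spin":0},
    {"linear":[0,0,-20],"spin":0},
    {"linear":[0,0,-40],"spin":0},
    {"linear":[0,0,-40],"spin":0},
    {"linear":[0,0,-40],"spin":0},
  ],
  grip=1,
)

```text
time_s: 19.67
ee_pos: [0.5401, 0.2125, 0.2102]
tcp_rot: [-0.001, -0.663, 0.749, 0.0]
ft_force: [1.4, 1.6, 0.1]
grip_width: -0.0003
gripper_force: 0.0
```

Call:
drive_tool(
  motion=[
    {"linear":[0,25,-40],"spin":0},
    {"linear":[0,25,-20],"spin":0},
    {"linear":[0,0,0],"spin":0},
    {"linear":[0,0,0],"spin":0},
  ],
)

```text
time_s: 20.0
ee_pos: [0.4936, 0.2192, 0.2661]
tcp_rot: [0.002, -0.663, 0.749, 0.0]
ft_force: [0.1, -0.1, -1.2]
grip_width: -0.0004
gripper_force: 0.0
```

```bash
sed -i 's/\["scene","side"\]/["scene","side","wrist"]/' hz.py; python3 hz.py
```

```text
[ 0.05 -0.14 -1.18] [-0.011  0.039 -0.04 ] [0.49364 0.21918 0.26613]
scene [np.float64(0.06827), np.float64(0.06826), np.float64(0.06776), np.float64(0.06776)]
side [np.float64(0.06831), np.float64(0.06828), np.float64(0.06767), np.float64(0.06776)]
wrist [np.float64(0.06832), np.float64(0.06839), np.float64(0.06774), np.float64(0.06785)]
```

The nose is now about 0.4 mm above nominal, well inside the tolerance, and the rear feet are home. The robot is clear, so I hand in.

```bash
python3 -c "
from station import env
print(env.close_job())"
```

```text
the job is handed in; nothing more can be done
None
```

The cover is on the mould base with all three feet within tolerance (rear feet home, nose about 0.4 mm above nominal by camera). It is released with the arm clear, and the job is handed in; the hand-in call returned no verdict.

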